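# Tighten the last two nuts round a filter holder's rim

## Robot

A 7-joint arm with a two-finger parallel gripper is mounted at the origin on the work surface. World frame = base frame: x ahead of the robot, y to its left, z up, the work surface at z = 0. Lengths are in m, angles in rad, forces in N, time in s.
With the tool pointing down it reaches from about 0.425 to 0.8 m from the base axis. Payload 8.3 kg.
Tool frame: the origin (TCP) lies at the very end of the fingers, on their centre line; the grasp point (between the pads) lies 19 mm behind it; z points along the fingers, y is the line along which they close (so a half turn about z gives the same grasp; the last joint's range is limited). The gripper opens to 85 mm and grips with 20 to 120 N. Pads are 22 mm wide; open, the fingers measure 114 mm over their backs; the gripper's body (76 mm by 85 mm) begins 54 mm behind the grasp point. The pads swing forward as they close: fully open they stand 13 mm farther back than shut.
Start: joints at [1.04, 0.383, 0.016, 1.37, -0.006, 1.388, -0.046], TCP at [0.282, -0.558, 0.231] pointing down, gripper open.
Joint ranges: [-2.95, 2.95], [-0.25, 2.06], [-1.52, 1.56], [0.18, 2.33], [-1.44, 4.58], [0.02, 2.06], [-3.01, 3.01]. Speed limits (rad/s): [2.39, 2.39, 3.01, 3.01, 3.14, 3.14, 3.14].

## Interface

Orientations are given as a rotation vector (axis times angle).
In Python, from bench import get_state, eyes, robot, spotter gives the robot as it stands.
- The arm moves only by the tool step_arm, never from a script. Its argument "steps" is a list of rows, each a list of 3 entries, a list of its own where there are three numbers: the opening, from 0 (shut) to 1 (fully open), then the shift along the tool's x, y, z in cm, then the turn about the tool's z in units of 8 degrees (1.0 is 8 degrees). In form: [[hand, [tx, ty, tz], roll], ...]. A call has 1 to 20 rows; each row is the pose to reach, as a shift and turn from the pose commanded when the call began, along the tool's axes at that moment; what a row does not reach only later rows make up. A row lasts 1/8 s, in which the tool goes at most 62.5 mm and 10.7 degrees, less where a joint would pass 70% of its speed; a pose out of reach is approached as far as the arm can. A call with a gripper value outside its range is refused whole. The fingers move at their own pace and stop on an object; "grip_force" is the grip in N (left out, the last holds). Time passes only in rows, so rows that repeat a pose let the fingers close. It gives the time, the measured TCP pose, the force, the opening and the grip force at its end, in the units of the state.
- get_state(): the state, without advancing time (a new reading comes with each control period).
- eyes.grab_frame(name): name is "side" or "top" or "wrist"; returns a dict with "img" (400x640x3 uint8, blue, green, red), "depth" (400x640 float32, m along the optical axis (not along the pixel's ray), 0 where there is no reading), "fx", "fy", "cx", "cy" (pixels), "R" (3x3) and "t" (3): a world point X has camera coordinates R X + t; the wrist camera has in their place "tool_from_camera" (4x4, takes a point from camera to tool coordinates, whose origin is the TCP and whose axes are the flange's). Camera axes: x right, y down, z forward; pixel columns grow to the right and rows downward; lengths in m; the calibration is good to about 2 mm. A picture is of the moment at which its call begins: read the wrist's pose just before it.
- robot.job_done(): hands the job in; it is judged then, once.
Trained networks look in the newest picture that a camera, given by its name, has taken for a name from the list of things; names that differ only in an ending like _2 or _b are one class to them, and where a whole thing is asked for, a point or a joint stands for the part that bears it (a point fixed in the world has none). Each returns a list of dicts, best first, with "confidence" (0 to 1); they miss things now and then, are a little off and sometimes report something else, mostly with a low value. They report only what shows in the picture. A call takes as long as a camera call.
- spotter.silhouettes(camera, label): "pixels" (400x640 bool, what is visible of it) and "centre" ([column, row] in pixels, amid what is visible of it).
The state is a dict: "t": time; "joint_pos": joint angles; "joint_velocities": joint speeds; "tau": joint torques, N m; "tool_pos": TCP position; "eef_rot": TCP orientation; "force": force on the tool from outside, world axes, zero at the start; "wrist_torque": the same for the moment, N m; "finger_gap": opening from 0.0 (shut) to 1.0 (fully open); "grip_force": force on a finger pad.
Only numpy, scipy, OpenCV 4.12 (cv2) and the standard library are available. Lean on these libraries where they do the work, as an engineer would, in place of code of your own. Each camera call takes 0.05 s, during which the arm holds its last target. There are 200 camera calls.

## Task

The round steel filter holder on the bench has four T-bar nuts around its rim: two are already tight, with their bars lying along the rim, and two are still undone, with their bars pointing to the centre. Go round clockwise as seen from above, starting at the outlet pipe: give the first undone nut one quarter turn clockwise, so that its bar lies along the rim, then do the same to the next one. Leave the two tight nuts as they are.

Things in the scene. Friction and masses are not known exactly. Their poses are not given: they have to be found in the camera images.
- holder: round steel filter holder, fixed on the bench at any yaw; origin at the centre of its underside, z up, x towards the outlet pipe, a thick stub sticking out sideways to 163 mm. Its lid is 240 mm across, top at 66 mm, with a 38 mm high inlet stub (48 mm foot) in the middle. Four alike nuts stand 95 mm from the centre, at -45 (a), -135 (b), 135 (c) and 45 (d) degrees from x
- nut_a_grip (a point): grip point of the first undone nut, next to the outlet pipe, clockwise of it from above: on the nut's upright turning axis, half-way up its dark steel T-bar. The bar is level, 48 mm long, 14 wide, 28 high (top 13 mm above this point); the lid is 27 mm below the point. x along the bar, z up; turns with the nut. 25 mm or more is free on either side
- nut_b_grip (a point): grip point of the second nut, the other undone one, a quarter of the rim further on clockwise from the first, same shape, same meaning of point and axes
- nut_a (a joint): turn of the first nut in rad, growing clockwise seen from above: 0 = bar pointing at the holder's centre (undone, starts within 0.2 of it), 1.57 = bar along the rim (tight). A stiff plain pivot (about 0.08 N m) that stays where it is left; it has no stop or click at a quarter turn and turns freely past it (from -1.8 to 3.4)
- nut_b (a joint): the same for the second nut
- nut_c (a joint): the same for the third nut clockwise from the outlet pipe, diagonally across from nut a: already tight, starts within 0.15 of 1.57
- nut_d (a joint): the same for the fourth nut, on the other side of the outlet pipe from nut a: already tight, starts within 0.15 of 1.57

How it is judged:
On the way, in this order (a step that is already met when the one before it is completed fails the run):
1. the first nut has had its quarter turn while the second is still undone (value of joint nut_a between 1.17 and 1.97 rad and value of joint nut_b between -0.5 and 0.5 rad), for 0.2 s.
2. the second nut has had its quarter turn too (value of joint nut_b between 1.17 and 1.97 rad and value of joint nut_a between 1.17 and 1.97 rad), for 0.2 s.
At the end, for the whole second after the job is handed in: the bars of all four nuts lie along the rim, within 0.4 rad (23 degrees): the joints nut_a, nut_b, nut_c and nut_d all read 1.17 to 1.97 (all of step 2 and value of joint nut_c between 1.17 and 1.97 rad and value of joint nut_d between 1.17 and 1.97 rad); the robot touches nothing.
It fails at once if a nut that was already tight is turned away from the rim by more than 0.4 rad (value of joint any of nut_c, nut_d below 1.17 rad or value of joint any of nut_c, nut_d above 1.97 rad).
It also fails if it takes over 51 s, if anything falls off the work surface, if the arm or the gripper's body presses on something with over 40 N, if the wrist force passes 120 N, or if a joint passes its speed limit or range.

## Working session

There is one attempt and no reset: what is moved stays moved. The work goes in short steps, Python scripts to look and compute and a tool call to move; the robot and the scene stay as the last step left them, time stands still between calls to the robot, and variables do not carry over. Pictures are saved under pics/ and viewed, at most 10 in all, crops included, and the job is handed in when it is done.

Besides the shell and the picture viewer there is one more tool, called after ">>>" by a JSON object that holds its "op" and its "data", one argument or row to a line. step_arm: Moves the arm, as the interface text tells. Its arguments: {"type":"object","properties":{"steps":{"type":"array","items":{"type":"array"}},"grip_force":{"type":"number"}},"required":["steps"]}

```bash
mkdir -p pics
cat > h.py <<'E'
import numpy as np, cv2
from scipy.spatial.transform import Rotation as Ro
from bench import get_state, eyes, robot, spotter
def look(c):
    s=get_state(); f=eyes.grab_frame(c); 
    if c=="wrist":
        T=f["tool_from_camera"]; Rt=Ro.from_rotvec(s["eef_rot"]).as_matrix()
        A=Rt@T[:3,:3]; b=Rt@T[:3,3]+s["tool_pos"]
    else: A=f["R"].T; b=-A@f["t"]
    f["A"],f["b"]=A,b; return s,f
def pts(f,mask):
    v,u=np.nonzero(mask&(f["depth"]>0)); d=f["depth"][v,u]
    return np.c_[(u-f["cx"])/f["fx"]*d,(v-f["cy"])/f["fy"]*d,d]@f["A"].T+f["b"]
E
python3 - <<'E'
from h import *
print(get_state())
for c in ("top","side"):
    s,f=look(c); cv2.imwrite(f"pics/{c}1.png",f["img"])
    for l in ("holder","nut_a"):
        for r in spotter.silhouettes(c,l):
            p=pts(f,r["pixels"]); print(c,l,r["confidence"],r["centre"],len(p),np.median(p,0).round(3) if len(p) else 0, p.min(0).round(3),p.max(0).round(3))
E
```

```text
{'t': 0.0, 'joint_pos': array([ 1.04012374,  0.38422403,  0.01639796,  1.37114042, -0.00629605,
        1.38820535, -0.04651279]), 'joint_velocities': array([-1.27906310e-03,  3.94129544e-04,  1.73224767e-03, -7.82776373e-04,
        7.54988746e-04,  1.12359474e-03, -9.87396391e-05]), 'tau': array([ 4.20248953e-04, -6.27604222e+01,  8.44565034e-01, -3.71824551e+01,
        1.65181694e-02,  1.43609854e-02,  2.21693870e-05]), 'tool_pos': array([ 0.28160602, -0.5574058 ,  0.23029409]), 'eef_rot': array([-3.05423312e+00, -7.27707896e-01,  7.72608983e-04]), 'force': array([ 0.05601464,  0.500509  , -0.76464622]), 'wrist_torque': array([ 0.01003945, -0.00733966, -0.04127778]), 'grip_force': 0.0, 'finger_gap': 1.0016457439133974}
top holder 0.79 [392.9, 217.0] 13960 [ 0.557 -0.09   0.066] [ 0.446 -0.253 -0.003] [0.7  0.03 0.11]
top nut_a 0.94 [420.4, 259.8] 380 [ 0.481 -0.134  0.104] [ 0.462 -0.164  0.063] [ 0.504 -0.12   0.11 ]
top nut_a 0.77 [436.0, 189.1] 369 [ 0.61  -0.166  0.102] [ 0.592 -0.186  0.065] [ 0.632 -0.153  0.109]
top nut_a 0.7 [365.9, 167.9] 363 [ 0.643 -0.041  0.104] [ 0.63  -0.068  0.062] [ 0.668 -0.017  0.109]
top nut_a 0.65 [344.3, 238.7] 334 [ 0.515 -0.007  0.104] [ 0.497 -0.027  0.064] [0.535 0.014 0.109]
side holder 0.72 [389.3, 272.8] 18058 [ 0.538 -0.111  0.065] [ 0.444 -0.253 -0.003] [0.739 0.029 0.107]
side nut_a 0.86 [375.9, 303.6] 596 [ 0.476 -0.142  0.103] [ 0.46  -0.157  0.063] [ 0.503 -0.122  0.107]
side nut_a 0.67 [329.5, 235.3] 682 [ 0.51  -0.014  0.092] [ 0.495 -0.03   0.062] [0.558 0.02  0.106]
side nut_a 0.55 [449.9, 264.4] 598 [ 0.605 -0.172  0.097] [ 0.59  -0.19  -0.003] [ 0.724 -0.135  0.107]
```

View pics/top1.png

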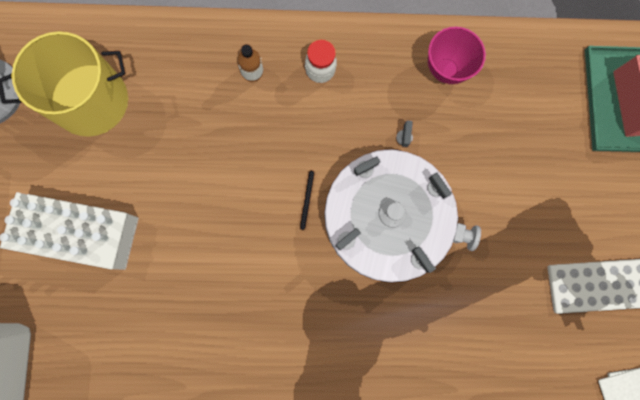

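```bash
cat > m.py <<'E'
from h import *
def nuts(c):
    s,f=look(c)
    for r in spotter.silhouettes(c,"nut_a"):
        p=pts(f,r["pixels"])
        if len(p)<50: continue
        p=p[(p[:,2]>.098)&(p[:,2]<.115)]
        if len(p)<20: continue
        (cx,cy),(w,h),a=cv2.minAreaRect((p[:,:2]*1000).astype(np.float32))
        e=np.linalg.svd(p[:,:2]-p[:,:2].mean(0),full_matrices=False)[2][0]
        print(c,r["confidence"],"c",round(cx,1),round(cy,1),"size",round(w),round(h),"yaw",round(np.degrees(np.arctan2(e[1],e[0]))%180,1),"z",p[:,2].mean().round(4),len(p))
    return s,f
E
python3 - <<'E'
from m import *
nuts("top")
s,f=look("top")
r=spotter.silhouettes("top","holder")[0]
p=pts(f,np.ones((400,640),bool)); q=p[(abs(p[:,2]-.066)<.004)&(abs(p[:,0]-.56)<.17)&(abs(p[:,1]+.09)<.17)]
print(cv2.minEnclosingCircle((q[:,:2]*1000).astype(np.float32)))
E
```

```text
top 0.9 c 516.0 -7.0 size 14 47 yaw 131.1 z 0.1053 227
top 0.87 c 484.1 -137.3 size 47 14 yaw 34.3 z 0.105 235
top 0.78 c 613.9 -170.2 size 48 15 yaw 34.5 z 0.1046 236
top 0.54 c 645.8 -39.3 size 15 46 yaw 119.4 z 0.1053 214
((558.189697265625, -109.83697509765625), 141.59954833984375)
```

The outlet is at pixel (468,236). Going clockwise from it:
- **Nut a** is at (420,260), with its bar radial.
- **Nut b** is at (345,239), also radial.
- **Nut c** (366,168) and **nut d** (437,188) lie along the rim.

The nut spacing and bar sizes agree with the given geometry.

```bash
cat > go.py <<'E'
from h import *
def go(x,y,z,yaw):
    s=get_state(); M=Ro.from_rotvec(s["eef_rot"]).as_matrix()
    d=M.T@(np.array([x,y,z])/1000-s["tool_pos"])*100
    y0=np.degrees(np.arctan2(M[1,0],M[0,0]))
    print("shift cm",d.round(2),"yaw now",y0.round(1),"roll",((y0-yaw)/8).round(2),"q",s["joint_pos"].round(2),"tilt z",M[:,2].round(3))
E
python3 -c "
from go import *
go(484,-137,190,34.3)"
```

```text
shift cm [ 37.02 -28.44   4.13] yaw now 26.8 roll -0.94 q [ 1.04  0.38  0.02  1.37 -0.01  1.39 -0.05] tilt z [ 0.  0. -1.]
```

>>> {"op": "step_arm", "data": {
  "steps": [
    [0.4,[6,-4.7,0.7],0],
    [0.4,[11,-8.5,1.2],0],
    [0.4,[16,-12.3,1.8],-0.2],
    [0.4,[21,-16.1,2.4],-0.4],
    [0.4,[26,-20,3],-0.6],
    [0.4,[31,-23.8,3.6],-0.8],
    [0.4,[37,-28.4,4.1],-0.94],
    [0.4,[37,-28.4,4.1],-0.94],
    [0.4,[37,-28.4,4.1],-0.94],
    [0.4,[37,-28.4,4.1],-0.94],
    [0.4,[37,-28.4,4.1],-0.94],
    [0.4,[37,-28.4,4.1],-0.94]
  ],
  "grip_force": 60
}}

```text
t: 2.0
tool_pos: [0.4837, -0.1386, 0.1904]
eef_rot: [3.002, 0.924, 0.0]
force: [-0.5, -0.4, 0.4]
finger_gap: 0.396
grip_force: 0.0
```

Run:
```python
from m import *
from go import go
s,f=nuts("wrist"); print(s["tool_pos"],s["finger_gap"]); cv2.imwrite("pics/w1.png",f["img"])
go(484,-137,77,34.3)
```

```text
wrist 0.64 c 516.2 -11.2 size 14 48 yaw 130.5 z 0.1048 1895
wrist 0.62 c 613.0 -173.2 size 48 14 yaw 33.7 z 0.1044 1939
wrist 0.57 c 483.8 -140.7 size 47 14 yaw 34.0 z 0.1049 1263
[ 0.48369622 -0.13857893  0.19038503] 0.39628276294382336
shift cm [ 0.08 -0.08 11.34] yaw now 34.3 roll -0.01 q [ 0.5   0.16 -0.32  1.75  0.05  1.24 -0.8 ] tilt z [ 0. -0. -1.]
```

View pics/w1.png

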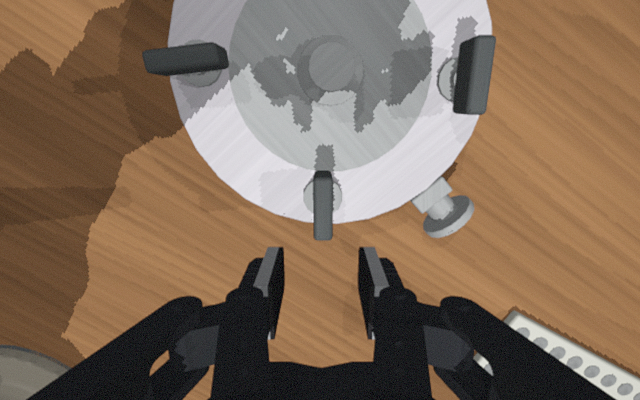

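The wrist view shows nut a's bar at (323,205), upright between the fingers' line. The outlet (440,205) is on its right, so this is the right nut. Its position agrees to about 3 mm.

>>> {"op": "step_arm", "data": {
  "steps": [
    [0.4,[0,0.1,4],0],
    [0.4,[0,0.1,7],0],
    [0.4,[0,0.1,9],0],
    [0.4,[0,0.1,10.3],0],
    [0.4,[0,0.1,11.2],0],
    [0.4,[0,0.1,11.2],0],
    [0.2,[0,0.1,11.2],0],
    [0.0,[0,0.1,11.2],0],
    [0.0,[0,0.1,11.2],0],
    [0.0,[0,0.1,11.2],0],
    [0.0,[0,0.1,11.2],0],
    [0.0,[0,0.1,11.2],0]
  ],
  "grip_force": 60
}}

```text
t: 3.6
tool_pos: [0.4855, -0.1389, 0.0792]
eef_rot: [3.0, 0.926, 0.003]
force: [1.5, -2.6, 5.6]
finger_gap: 0.151
grip_force: 60.2
```

>>> {"op": "step_arm", "data": {
  "steps": [
    [0,[0,0,0],1],
    [0,[0,0,0],2],
    [0,[0,0,0],3],
    [0,[0,0,0],4],
    [0,[0,0,0],5],
    [0,[0,0,0],6],
    [0,[0,0,0],7],
    [0,[0,0,0],8],
    [0,[0,0,0],9],
    [0,[0,0,0],10],
    [0,[0,0,0],11],
    [0,[0,0,0],11.7],
    [0,[0,0,0],11.7],
    [0,[0,0,0],11.7],
    [0,[0,0,0],11.7]
  ]
}}

```text
t: 5.48
tool_pos: [0.4848, -0.1422, 0.0793]
eef_rot: [2.725, -1.557, 0.005]
force: [-1.0, -11.9, 4.5]
finger_gap: 0.152
grip_force: 60.2
```

>>> {"op": "step_arm", "data": {
  "steps": [
    [0.4,[0,0,0],0],
    [0.4,[0,0,0],0],
    [0.4,[0,0,0],0],
    [0.4,[0,0,0],0],
    [0.4,[0,0,-2],0],
    [0.4,[0,0,-5],0],
    [0.4,[0,0,-8],0],
    [0.4,[0,0,-11.3],0],
    [0.4,[0,0,-11.3],0],
    [0.4,[0,0,-11.3],0]
  ]
}}

```text
t: 6.72
tool_pos: [0.4843, -0.1381, 0.1908]
eef_rot: [2.731, -1.553, -0.001]
force: [0.0, -1.0, -0.0]
finger_gap: 0.4
grip_force: 0.0
```

Run:
```python
from m import *
from go import go
s,f=nuts("wrist"); nuts("top"); print(s["tool_pos"],s["finger_gap"])
go(516,-10,190,130.7)
```

```text
wrist 0.94 c 613.0 -174.4 size 47 14 yaw 34.0 z 0.1047 1846
wrist 0.86 c 525.9 -29.0 size 8 17 yaw 167.0 z 0.1022 166
wrist 0.62 c 645.9 -44.6 size 15 48 yaw 119.5 z 0.104 1598
wrist 0.57 c 483.4 -141.9 size 14 48 yaw 120.2 z 0.105 1245
top 0.84 c 515.9 -6.9 size 14 47 yaw 130.6 z 0.1053 216
top 0.7 c 483.6 -137.6 size 14 48 yaw 120.2 z 0.1051 229
top 0.69 c 613.7 -170.0 size 48 14 yaw 33.1 z 0.1047 227
top 0.65 c 645.9 -39.5 size 14 47 yaw 119.2 z 0.1052 219
[ 0.48431201 -0.13811734  0.19081436] 0.4003957967307094
shift cm [-9.38 -9.29  0.03] yaw now -59.3 roll -23.75 q [ 0.28  0.15 -0.08  1.76  0.01  1.24 -2.4 ] tilt z [-0.002  0.001 -1.   ]
```

Nut a is now tight, with its bar at 120° against a tangent of 121°. Next is nut b.

>>> {"op": "step_arm", "data": {
  "steps": [
    [0.4,[-2,-2,0],-1.3],
    [0.4,[-4,-4,0],-2.6],
    [0.4,[-6,-6,0],-3.9],
    [0.4,[-8,-8,0],-5.2],
    [0.4,[-9.3,-9.2,0],-6.5],
    [0.4,[-9.3,-9.2,0],-7.8],
    [0.4,[-9.3,-9.2,0],-9.1],
    [0.4,[-9.3,-9.2,0],-10.4],
    [0.4,[-9.3,-9.2,0],-11.7],
    [0.4,[-9.3,-9.2,0],-13],
    [0.4,[-9.3,-9.2,0],-14.3],
    [0.4,[-9.3,-9.2,0],-15.6],
    [0.4,[-9.3,-9.2,0],-16.9],
    [0.4,[-9.3,-9.2,0],-18.2],
    [0.4,[-9.3,-9.2,0],-19.5],
    [0.4,[-9.3,-9.2,0],-20.8],
    [0.4,[-9.3,-9.2,0],-22.1],
    [0.4,[-9.3,-9.2,0],-23.4],
    [0.4,[-9.3,-9.2,0],-23.75],
    [0.4,[-9.3,-9.2,0],-23.75]
  ]
}}

```text
t: 9.43
tool_pos: [0.5159, -0.0114, 0.1908]
eef_rot: [-1.31, -2.854, 0.0]
force: [-0.1, 0.4, 0.2]
finger_gap: 0.397
grip_force: 0.0
```

Run:
```python
from m import *
from go import go
s,f=nuts("wrist"); print(s["tool_pos"],s["finger_gap"])
go(516,-10.5,78,130.7)
```

```text
wrist 0.97 c 475.5 -128.2 size 14 20 yaw 119.8 z 0.1041 498
wrist 0.66 c 515.0 -10.2 size 13 47 yaw 130.2 z 0.105 1230
[ 0.51588824 -0.01139103  0.19077539] 0.39699342236311624
shift cm [ 0.06  0.06 11.29] yaw now 130.6 roll -0.01 q [ 0.39  0.21 -0.49  1.71  0.1   1.25  0.58] tilt z [-0.001  0.    -1.   ]
```

>>> {"op": "step_arm", "data": {
  "steps": [
    [0.4,[0,0,4],0],
    [0.4,[0,0,7],0],
    [0.4,[0,0,9],0],
    [0.4,[0,0,10.3],0],
    [0.4,[0,0,11.2],0],
    [0.4,[0,0,11.2],0],
    [0.2,[0,0,11.2],0],
    [0.0,[0,0,11.2],0],
    [0.0,[0,0,11.2],0],
    [0.0,[0,0,11.2],0],
    [0.0,[0,0,11.2],0],
    [0.0,[0,0,11.2],0]
  ],
  "grip_force": 60
}}

```text
t: 11.02
tool_pos: [0.517, -0.0111, 0.0803]
eef_rot: [1.309, 2.854, 0.001]
force: [0.1, 1.5, 6.2]
finger_gap: 0.158
grip_force: 63.4
```

>>> {"op": "step_arm", "data": {
  "steps": [
    [0,[0,0,0],1],
    [0,[0,0,0],2],
    [0,[0,0,0],3],
    [0,[0,0,0],4],
    [0,[0,0,0],5],
    [0,[0,0,0],6],
    [0,[0,0,0],7],
    [0,[0,0,0],8],
    [0,[0,0,0],9],
    [0,[0,0,0],10],
    [0,[0,0,0],11],
    [0,[0,0,0],12],
    [0,[0,0,0],12.4],
    [0,[0,0,0],12.4],
    [0,[0,0,0],12.4],
    [0,[0,0,0],12.4]
  ]
}}

```text
t: 13.02
tool_pos: [0.5149, -0.0107, 0.0802]
eef_rot: [-3.022, -0.854, 0.003]
force: [-9.7, 2.7, 14.7]
finger_gap: 0.153
grip_force: 65.0
```

>>> {"op": "step_arm", "data": {
  "steps": [
    [0.4,[0,0,0],0],
    [0.4,[0,0,0],0],
    [0.4,[0,0,0],0],
    [0.4,[0,0,0],0],
    [0.4,[0,0,-2],0],
    [0.4,[0,0,-5],0],
    [0.4,[0,0,-8],0],
    [0.4,[0,0,-11.3],0],
    [0.4,[0,0,-14],0],
    [0.4,[0,0,-14],0],
    [0.4,[0,0,-14],0]
  ]
}}

```text
t: 14.4
tool_pos: [0.5158, -0.0114, 0.2186]
eef_rot: [-3.023, -0.853, 0.001]
force: [0.3, -0.8, -0.1]
finger_gap: 0.401
grip_force: 0.0
```

Run:
```python
from m import *
nuts("top"); print(get_state()["tool_pos"],get_state()["force"])
```

```text
[ 0.51551168 -0.01139653  0.21808141] [-0.05279713  0.31059678 -1.00527177]
```

The arm probably hides the nuts from the top camera, so I'll check with the others.

Run:
```python
from m import *
nuts("wrist"); nuts("side"); nuts("top")
```

```text
wrist 0.93 c 613.3 -172.7 size 48 15 yaw 33.7 z 0.1041 1281
wrist 0.9 c 488.2 -144.0 size 10 35 yaw 122.3 z 0.1034 358
wrist 0.85 c 516.0 -10.5 size 48 14 yaw 31.4 z 0.1049 1055
wrist 0.64 c 645.6 -42.7 size 14 47 yaw 119.0 z 0.1048 1467
side 0.96 c 611.7 -172.1 size 47 14 yaw 34.9 z 0.1035 290
side 0.76 c 481.6 -139.2 size 14 47 yaw 119.9 z 0.1035 376
side 0.75 c 644.6 -41.5 size 16 47 yaw 119.0 z 0.1031 222
side 0.7 c 514.5 -9.4 size 49 14 yaw 31.3 z 0.1037 229
```

All four bars lie along the rim and the gripper is clear.

```bash
python3 -c "
from bench import robot
print(robot.job_done())"
```

```text
the job is handed in; nothing more can be done
None
```

I gave nut a and then nut b a quarter turn clockwise. The cameras show all four bars within about 3° of the rim line, the gripper is clear, and I handed the job in after about 15 s of the 51 s limit; no verdict came back.

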